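# Roll a sleeve onto the laser's beam line and drop the hold-down on it

### The arm

A 6-joint arm with a two-finger parallel gripper is mounted at the origin on a cart in front of the work surface, level with it; the furniture and walls round the work are solid. World frame = base frame: x ahead of the robot, y to its left, z up, the work surface at z = 0. Lengths are in m, angles in rad, forces in N, time in s.
With the tool pointing down it reaches from about 0.25 to 0.775 m from the base axis. Payload 4 kg.
Tool frame: the origin (TCP) lies at the very end of the fingers, on their centre line; the grasp point (between the pads) lies 19 mm behind it (robot.pinch_z is the distance from the TCP to the grasp point, in m); z points along the fingers, y is the line along which they close (so a half turn about z gives the same grasp; the last joint's range is limited). The gripper opens to 94 mm and grips with 3 to 60 N. Pads are 16 mm wide; open, the fingers measure 119 mm over their backs; the gripper's body (75 mm by 177 mm) begins 78 mm behind the grasp point.
Start: joints at [1.171, 0.087, 1.371, -0, 1.684, -0.103], TCP at [0.161, 0.526, 0.206] pointing down, gripper open.
Joint ranges: [-3.1, 3.1], [-0.76, 2.03], [0.27, 2.55], [-1.08, 4.22], [0.17, 2.65], [-2.57, 2.57]. Speed limits (rad/s): [2.79, 2.79, 3.14, 3.14, 3.14, 3.14].

### API

Orientations are given as [roll, pitch, yaw] about the fixed x, y, z axes, in that order (R = Rz(yaw) Ry(pitch) Rx(roll)).
In Python, from bench import robot gives the robot as it stands.
- The arm moves only by the tool arm_command, never from a script. Its argument "targets" is one flat list of numbers, 7 for each row, row after row: the turn, a rotation vector about the tool's x, y, z in degrees, then the shift along the tool's x, y, z in mm, then the closure, from -1 (fully open) to 1 (shut). In form: [ax, ay, az, x, y, z, hand, ax, ay, az, x, y, z, hand, ...]. A call has 1 to 20 rows; each row is the pose to reach, as a shift and turn from the pose commanded when the call began, along the tool's axes at that moment; what a row does not reach only later rows make up. A row lasts 1/10 s, in which the tool goes at most 50 mm and 8.59 degrees, less where a joint would pass 70% of its speed; a pose out of reach is approached as far as the arm can. A call with a gripper value outside its range is refused whole. The fingers move at their own pace and stop on an object; the grip force is fixed at half the most. Time passes only in rows, so rows that repeat a pose let the fingers close. It gives the time, the measured TCP pose, the force, the opening and the grip force at its end, in the units of the state.
- robot.get_obs(): the state, without advancing time (a new reading comes with each control period).
- robot.snapshot(name): name is "side" or "top"; returns a dict with "color" (400x640x3 uint8, red, green, blue), "range_z" (400x640 float32, m along the optical axis (not along the pixel's ray), 0 where there is no reading), "fx", "fy", "cx", "cy" (pixels), "T" (4x4, takes a point from camera to world coordinates). Camera axes: x right, y down, z forward; pixel columns grow to the right and rows downward; lengths in m; the calibration is good to about 2 mm. A picture is of the moment at which its call begins.
- robot.close_job(): hands the job in; it is judged then, once.
The state is a dict: "time": time; "joint_positions": joint angles; "qvel": joint speeds; "joint_torque": joint torques, N m; "tool_pos": TCP position; "ee_rot": TCP orientation; "wrist_force": force on the tool from outside, world axes, zero at the start; "wrist_torque": the same for the moment, N m; "width": finger opening in m; "finger_force": force on a finger pad.
Only numpy, scipy, OpenCV 4.12 (cv2) and the standard library are available. Lean on these libraries where they do the work, as an engineer would, in place of code of your own. Each camera call takes 0.05 s, during which the arm holds its last target. There are 200 camera calls.

### The job

Set up the next part for laser marking: with a fingertip on top of it, roll the turned metal sleeve that lies nearer to the scribed line forward across the fixture plate until it lies centred along that line, while the hold-down arm is still tipped back. Then push the weighted hold-down arm over so that its V pad comes down and rests on the sleeve, and withdraw. Roll the sleeve rather than dragging it, do not pinch or lift it, and leave the other sleeve waiting where it lies and the things round the fixture alone.

Things in the scene. Friction and masses are not known exactly. Their poses are not given: they have to be found in the camera images.
- fixture: Fixed dark marking plate, 164 x 164 mm, 8 mm thick on 4 mm feet, yawed up to 0.45 rad. Origin on the desk under the middle of the scribed line: x across the line, the way the sleeve rolls (away from the robot); y along the line towards the hinge fork; z up. Plate spans x -118..46, y -60..104 mm; end fences 7 mm thick, 8 mm above the plate; fork x -13..13, y 69..99 mm, 70 mm above the desk.
- line (a point): Middle of the thin white line scribed on the plate's top, 12 mm above the desk, where the middle of the sleeve shall lie. Axes as the fixture's: y along the line, x the way to roll.
- sleeve: The sleeve to roll: turned aluminium tube, 30 mm diameter, 80 mm long, 0.08-0.17 kg, lying on the plate within 3 degrees of parallel to the line, its axis 31-53 mm short of it (-x side). Origin in its middle, on its axis, 27 mm above the desk (top 42 mm); y is its axis, x and z turn as it rolls (z up at the start). Driven by its top it moves half as far as the finger; let go, it soon stops.
- next_sleeve: An identical sleeve waiting behind the first, by the near fence, axis 88-91 mm short of the line: to be left where it lies. The clear gap between the two is only about 2 to 30 mm. Same frame as the sleeve.
- hold_arm (a joint): Hinge of the hold-down arm, rad: 0 = level, V pad seated on a sleeve that lies on the line; grows as it rises; dead point about 1.5; 1.95 at the start, tipped back to the fixture's +y against its stop. About 1 N at its end pushes it past the dead point; then it falls by its own weight in 1 to 2 s until the pad rests on the sleeve (stops at -0.12 if none is there).
- hinge (a point): Middle of the arm's hinge pin: fixture x = 0, y = 80 mm, 53 mm above the desk. The pin runs along the fixture's x, so the arm swings in the plane fixture x = 0 and comes down towards -y. Steel arm 14 mm wide, 8 mm thick, reaching 92 mm from the pin, 0.22 kg with weight and pad.
- weight (a point): Middle of the end face of the round steel weight (24 mm diameter, 15 mm high) on the arm, 80 mm from the hinge; z points out of the face. Raised, the weight is on the arm's back (the fixture's +y side), about 120 mm above the desk: push it towards -y. Lowered, it is on top. The white V pad, 90 degrees, 24 mm along the line, on the arm's other face, slips on metal and draws in a sleeve that is a few mm off.
- screwdriver: Small green-handled screwdriver, 130 x 19 x 18 mm, lying beside the fixture; bystander. Origin under its middle.
- glue_bottle: White bottle with a grey cap, 101 x 26 x 28 mm, lying near the fixture; bystander. Origin under its middle.
- bush: Small turned bush, 21 mm diameter, 16 mm high, standing near the fixture; bystander. Origin under its middle.
- hub_cap: Flat black round cap, 67 mm diameter, 13 mm high; bystander. Origin under its middle.

How it is judged:
On the way, in this order (a step that is already met when the one before it is completed fails the run):
1. the sleeve is rolling towards the line: it has turned by about a sixth of a turn or more while still over 5 mm short of the line, the arm tipped back (angle between the z axis of sleeve and the z axis of line, either way round above 0.8 rad and x of sleeve in the frame of line below -0.005 m and value of joint hold_arm above 1.3 rad and z of sleeve in the frame of line between 0.008 and 0.02 m), for 0.02 s.
2. the sleeve lies still, centred on the line within 4 mm, within 6 degrees of parallel, the arm still tipped back (x of sleeve in the frame of line between -0.004 and 0.004 m and angle between the y axis of sleeve and the y axis of line, either way round below 0.1 rad and y of sleeve in the frame of line between -0.025 and 0.025 m and z of sleeve in the frame of line between 0.008 and 0.02 m and linear speed of sleeve below 0.01 m/s and value of joint hold_arm above 1.3 rad), for 0.2 s.
3. the hold-down arm swings over with the sleeve still lying within 4 mm of the line (value of joint hold_arm between 0.3 and 1.2 rad and x of sleeve in the frame of line between -0.004 and 0.004 m), for 0.04 s.
4. the hold-down arm has come down on the sleeve (value of joint hold_arm between -0.04 and 0.05 rad and x of sleeve in the frame of line between -0.004 and 0.004 m and z of sleeve in the frame of line between 0.008 and 0.02 m), for 0.2 s.
At the end, for the whole second after the job is handed in: The sleeve lies on the plate on the scribed line, its axis within 3 mm of it and within 0.1 rad of parallel, its middle within 25 mm of the line's middle; the hold-down arm is down with its V pad seated on it (joint between -0.04 and 0.05); all at rest (x of sleeve in the frame of line between -0.003 and 0.003 m and angle between the y axis of sleeve and the y axis of line, either way round below 0.1 rad and y of sleeve in the frame of line between -0.025 and 0.025 m and z of sleeve in the frame of line between 0.008 and 0.02 m and value of joint hold_arm between -0.04 and 0.05 rad and linear speed of sleeve below 0.01 m/s and velocity of joint hold_arm below 0.05 rad/s); the robot touches nothing.
It fails at once if the sleeve is lifted off the plate (z of sleeve in the frame of line above 0.022 m).
It fails at once if the waiting sleeve is lifted, or pushed from its place by more than 12 mm (distance of next_sleeve from where it was at the start of the episode above 0.012 m or z of next_sleeve in the frame of line above 0.022 m).
It fails at once if a bystander is pushed away by more than 20 mm (distance of any of screwdriver, glue_bottle, bush, hub_cap from where it was at the start of the episode above 0.02 m).
It also fails if it takes over 51 s, if anything falls off the work surface, if the arm or the gripper's body presses on something with over 40 N, if the wrist force passes 120 N, or if a joint passes its speed limit or range.

## Working session

There is one attempt and no reset: what is moved stays moved. The work goes in short steps, Python scripts to look and compute and a tool call to move; the robot and the scene stay as the last step left them, time stands still between calls to the robot, and variables do not carry over. Pictures are saved under pics/ and viewed, at most 10 in all, crops included, and the job is handed in when it is done.

Besides the shell and the picture viewer there is one more tool, called after ">>>" as a command line: name --argument value ..., lists and objects as JSON in quotes. arm_command: Moves the arm, as the interface text tells. Its arguments: {"type":"object","properties":{"targets":{"type":"array"}},"required":["targets"]}

```bash
mkdir -p pics; cat > h.py <<'E'
import numpy as np, cv2
from bench import robot
def snap(n,name):
    s=robot.snapshot(n); cv2.imwrite(f'pics/{name}.png',s['color'][:,:,::-1]); np.savez(f'pics/{name}.npz',**s); return s
def pts(s):
    z=s['range_z']; v,u=np.mgrid[:z.shape[0],:z.shape[1]]
    p=np.stack([(u-s['cx'])/s['fx']*z,(v-s['cy'])/s['fy']*z,z],-1)
    return p@s['T'][:3,:3].T+s['T'][:3,3]
def pix(s,P):
    c=(np.asarray(P)-s['T'][:3,3])@s['T'][:3,:3]; return c[...,0]/c[...,2]*s['fx']+s['cx'],c[...,1]/c[...,2]*s['fy']+s['cy']
E
python3 - <<'E'
from h import *
for n in('top','side'):
    s=snap(n,n+'0'); print(n,s['T'].round(3).tolist(),s['fx'])
o=robot.get_obs();print(o['tool_pos'],o['ee_rot'],o['time'])
E
```

```text
top [[-0.019, -0.983, 0.185, 0.347], [-1.0, 0.018, -0.009, -0.006], [0.006, -0.185, -0.983, 1.096], [0.0, 0.0, 0.0, 1.0]] 454.4837225499981
side [[-0.994, -0.05, 0.093, 0.472], [-0.105, 0.379, -0.92, 0.819], [0.01, -0.924, -0.382, 0.407], [0.0, 0.0, 0.0, 1.0]] 448.4952285608314
[0.16064471 0.52549753 0.20440771] [-3.13959794e+00 -2.26996379e-04  2.84480183e+00] 0.1
```

View pics/top0.png

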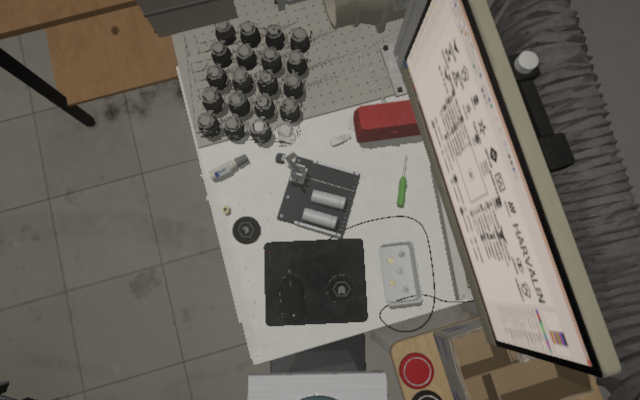

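View pics/side0.png

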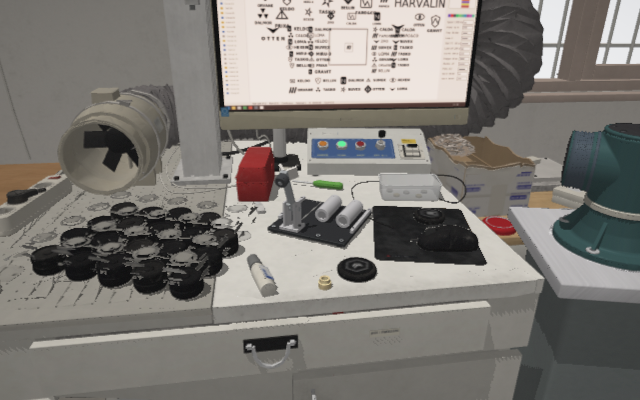

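The top view shows the fixture at about (318,197), with the sleeves at (328,200) and (320,218), the arm and fork at (297,172), the screwdriver at (403,185), the bottle at (230,168), and the monitor to the right. The side view agrees. Next I'll enlarge both crops and use depth to fit poses.

```bash
python3 - <<'E'
from h import *
s=np.load('pics/top0.npz'); P=pts(s)
c=s['color'][145:245,265:370,::-1]; a=cv2.resize(c,None,fx=5.5,fy=5.5,interpolation=cv2.INTER_CUBIC); cv2.imwrite('pics/topc.png',a)
s2=np.load('pics/side0.npz')
c=s2['color'][165:250,260:385,::-1]; cv2.imwrite('pics/sidec.png',cv2.resize(c,None,fx=6,fy=6,interpolation=cv2.INTER_CUBIC))
for nm,s in(('top',s),('side',s2)):
    P=pts(s).reshape(-1,3); P=P[s['range_z'].ravel()>0]
    m=(P[:,0]>.25)&(P[:,0]<.55)&(abs(P[:,1])<.17)
    Q=P[m]
    print(nm,np.histogram(Q[:,2],np.arange(-.02,.15,.004)))
    d=Q[(Q[:,2]>.034)&(Q[:,2]<.046)]; print(len(d))
    _,lab,cen=cv2.kmeans(d[:,:2].astype(np.float32),2,None,(3,50,1e-5),5,cv2.KMEANS_PP_CENTERS); print(cen)
E
```

```text
top (array([   0,    0,    0,   88, 3065, 7610, 3071,  665, 1243,  555,  217,
        176,  219,  293,  436,  433,   73,    0,    0,    0,    0,    0,
          0,    0,    0,    0,    0,    0,    0,    0,    0,    0,    0,
          0,    0,    0,    0,    0,    0,    0,    0,    0]), array([-0.02 , -0.016, -0.012, -0.008, -0.004,  0.   ,  0.004,  0.008,
        0.012,  0.016,  0.02 ,  0.024,  0.028,  0.032,  0.036,  0.04 ,
        0.044,  0.048,  0.052,  0.056,  0.06 ,  0.064,  0.068,  0.072,
        0.076,  0.08 ,  0.084,  0.088,  0.092,  0.096,  0.1  ,  0.104,
        0.108,  0.112,  0.116,  0.12 ,  0.124,  0.128,  0.132,  0.136,
        0.14 ,  0.144,  0.148]))
1100
[[ 0.31813174  0.03973397]
 [ 0.49886006 -0.04097991]]
side (array([   2,    2,    1,    6, 4541, 3777,  360, 1211,  649,  416,  309,
        303,  343,  355,  422,   70,    0,    0,    0,    0,    0,    0,
          0,    0,    0,    0,    0,    0,    0,    0,    0,    0,    0,
          0,    0,    0,    0,    0,    0,    0,    0,    0]), array([-0.02 , -0.016, -0.012, -0.008, -0.004,  0.   ,  0.004,  0.008,
        0.012,  0.016,  0.02 ,  0.024,  0.028,  0.032,  0.036,  0.04 ,
        0.044,  0.048,  0.052,  0.056,  0.06 ,  0.064,  0.068,  0.072,
        0.076,  0.08 ,  0.084,  0.088,  0.092,  0.096,  0.1  ,  0.104,
        0.108,  0.112,  0.116,  0.12 ,  0.124,  0.128,  0.132,  0.136,
        0.14 ,  0.144,  0.148]))
658
[[ 0.4784991  -0.05464987]
 [ 0.31994426  0.05954063]]
```

View pics/topc.png

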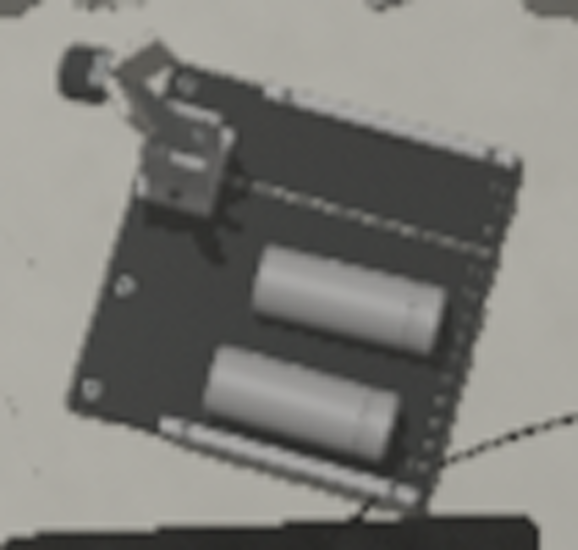

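View pics/sidec.png

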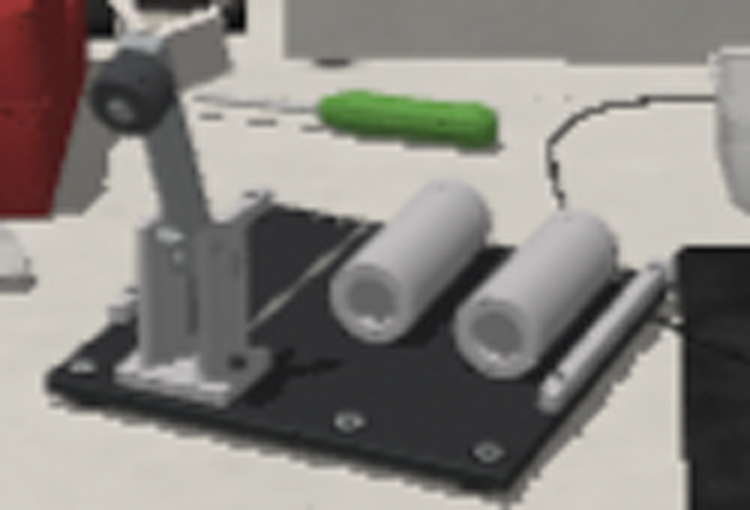

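The crops show the plate corners at about (70,408), (425,515), (522,160) and (165,62) in the top crop, the line from (250,185) to (490,252), and the arm tipped back to +y with the weight at its end. Next I'll fit the fixture and the sleeves.

```bash
cat > fit.py <<'E'
from h import *
from scipy.optimize import least_squares
def ray(s,uv,z):
    uv=np.asarray(uv,float); d=np.stack([(uv[:,0]-s['cx'])/s['fx'],(uv[:,1]-s['cy'])/s['fy'],np.ones(len(uv))],-1)@s['T'][:3,:3].T
    o=s['T'][:3,3]; return o+d*((z-o[2])/d[:,2])[:,None]
def cyl(P,ps,o,x0):
    """axis pose of r=15 cylinder in fixture coords from points above z=.02"""
    c,n=np.cos(ps),np.sin(ps); F=np.c_[(P[:,:2]-o)@np.array([[c,-n],[n,c]]),P[:,2]]
    k=(abs(F[:,0]-x0)<.021)&(F[:,2]>.018)&(F[:,2]<.05)&(abs(F[:,1])<.062); F=F[k]
    f=lambda p:(np.hypot(F[:,0]-p[0]-p[1]*F[:,1],F[:,2]-p[2])-.015)
    r=least_squares(f,[x0,0,.027],loss='soft_l1',f_scale=.001); g=F[abs(f(r.x))<.002]
    return r.x,np.percentile(g[:,1],[1,99]).mean(),len(F)
E
python3 - <<'E'
from fit import *
s=np.load('pics/top0.npz'); s2=np.load('pics/side0.npz')
cr=lambda q,k,u,v:(np.array(q)+.5)/k-.5+[u,v]
W=ray(s,cr([(70,408),(425,515),(522,160),(165,62)],5.5,265,145),.012)[:,:2]
L=ray(s,cr([(250,185),(490,252)],5.5,265,145),.012)[:,:2]
M=np.array([(-.118,.104),(-.118,-.06),(.046,-.06),(.046,.104)])
R=lambda a:np.array([[np.cos(a),-np.sin(a)],[np.sin(a),np.cos(a)]])
r=least_squares(lambda p:(M@R(p[2]).T+p[:2]-W).ravel(),[.4,0,-.27]); print(r.x,r.fun.reshape(-1,2).round(4).tolist())
o,ps=r.x[:2],r.x[2]
print('line in fixture',((L-o)@R(ps)).round(4).tolist())
L2=ray(s2,cr([(250,328),(362,228)],6,260,165),.012)[:,:2];print('line side',((L2-o)@R(ps)).round(4).tolist())
for q in(s,s2):
    P=pts(q)[q['range_z']>0]
    for x0 in(-.045,-.089):print(cyl(P,ps,o,x0))
    F=np.c_[(P[:,:2]-o)@R(ps),P[:,2]]
    a=F[(abs(F[:,0])<.02)&(F[:,1]>.06)&(F[:,1]<.17)&(F[:,2]>.06)]; print('arm',len(a), a.min(0),a.max(0))
    m=P[(P[:,2]>.1)&(P[:,0]<.75)&(P[:,0]>.1)&(P[:,1]<.1)&(P[:,1]>-.5)]; print('tall',len(m), m[:,1].max() if len(m) else '', np.percentile(m[:,0],[0,50]) if len(m) else '')
np.save('fx.npy',r.x)
E
```

```text
[ 0.59141867 -0.04126199 -0.29174021] [[-0.0012, 0.0024], [0.0014, -0.0005], [0.0004, 0.0], [-0.0006, -0.0019]]
line in fixture [[0.0017, 0.0537], [0.0011, -0.0571]]
line side [[-0.0, 0.0448], [-0.0007, -0.0493]]
(array([-0.03898237, -0.02571143,  0.02794608]), np.float64(-0.0019088408534369342), 426)
(array([-0.08834496,  0.00872627,  0.02799866]), np.float64(0.0055030209067664405), 444)
arm 349 [-0.01587515  0.07011505  0.06007985] [0.01995    0.13149069 0.14794337]
tall 40972 0.08474803444782844 [0.23030788 0.48458016]
(array([-0.03981424, -0.03468706,  0.0255447 ]), np.float64(-0.002309335898713547), 377)
(array([-0.08910337, -0.00297348,  0.0254186 ]), np.float64(0.005690045706032782), 392)
arm 574 [-0.01704052  0.0675757   0.06028307] [0.01944095 0.13132205 0.14451324]
tall 29236 0.08553440567101045 [0.1000083  0.49764532]
```

```bash
python3 - <<'E'
from fit import *
x=np.load('fx.npy'); c,n=np.cos(x[2]),np.sin(x[2])
for nm in('top0','side0'):
    q=np.load(f'pics/{nm}.npz'); P=pts(q)[q['range_z']>0]
    F=np.c_[(P[:,:2]-x[:2])@np.array([[c,-n],[n,c]]),P[:,2]]
    for zl,zh in((.09,.15),(.15,.25),(.25,.5)):
        a=F[(F[:,2]>zl)&(F[:,2]<zh)&(F[:,0]>-.25)&(F[:,0]<.3)&(abs(F[:,1])<.3)]
        h,_,_=np.histogram2d(a[:,0],a[:,1],[np.arange(-.25,.31,.05),np.arange(-.3,.31,.05)]); print(nm,zl);print((h>0).astype(int))
    b=F[(F[:,2]>.1)&(abs(F[:,0])<.03)&(F[:,1]>.07)&(F[:,1]<.17)]
    for y in np.arange(.08,.15,.006):
        k=b[abs(b[:,1]-y)<.003]
        if len(k):print(round(y,3),k[:,2].min().round(3),k[:,2].max().round(3),k[:,0].min().round(3),k[:,0].max().round(3))
o=np.array([x[0],x[1]]);T=np.array([-.050,-.002]);print('start tcp for roll',o+np.array([[c,-n],[n,c]])@T)
E
```

```text
top0 0.09
[[0 0 0 0 0 0 0 0 0 0 0 0]
 [0 0 0 0 0 0 0 0 0 0 0 0]
 [0 0 0 0 0 0 0 0 0 0 0 0]
 [1 0 0 0 0 0 0 0 0 0 0 0]
 [1 1 0 0 0 0 0 1 1 0 0 0]
 [0 1 0 0 0 0 0 1 1 0 0 0]
 [0 1 1 0 0 0 0 0 0 0 0 0]
 [0 0 1 0 0 0 0 0 0 0 0 0]
 [0 0 1 1 0 0 0 0 0 0 0 0]
 [0 0 0 1 1 0 0 0 0 0 0 0]
 [0 0 0 0 1 0 0 0 0 0 0 0]]
top0 0.15
[[0 0 0 0 0 0 0 0 0 0 0 0]
 [0 0 0 0 0 0 0 0 0 0 0 0]
 [1 0 0 0 0 0 0 0 0 0 0 0]
 [1 0 0 0 0 0 0 0 0 0 0 0]
 [1 1 0 0 0 0 0 0 0 0 0 0]
 [0 1 0 0 0 0 0 0 0 0 0 0]
 [0 1 1 0 0 0 0 0 0 0 0 0]
 [0 0 1 0 0 0 0 0 0 0 0 0]
 [0 0 1 1 0 0 0 0 0 0 0 0]
 [0 0 0 1 1 0 0 0 0 0 0 0]
 [0 0 0 0 1 0 0 0 0 0 0 0]]
top0 0.25
[[0 0 0 0 0 0 0 0 0 0 0 0]
 [0 0 0 0 0 0 0 0 0 0 0 0]
 [0 0 0 0 0 0 0 0 0 0 0 0]
 [1 0 0 0 0 0 0 0 0 0 0 0]
 [1 1 0 0 0 0 0 0 0 0 0 0]
 [0 1 0 0 0 0 0 0 0 0 0 1]
 [0 1 1 0 0 0 0 0 0 0 1 1]
 [0 0 1 0 0 0 0 0 1 1 1 0]
 [1 0 1 1 0 0 0 0 1 0 0 0]
 [1 1 0 1 1 0 0 0 0 0 0 0]
 [1 0 0 1 1 0 0 0 0 0 0 0]]
0.086 0.128 0.129 -0.014 0.018
0.092 0.124 0.143 -0.015 0.021
0.098 0.101 0.148 -0.016 0.019
0.104 0.123 0.146 -0.01 0.015
0.11 0.121 0.145 -0.006 0.01
0.116 0.122 0.14 -0.009 
[... 611 characters left out ...]
 0 1 0 0 0 0 0 0 0 0 0]
 [0 0 1 1 0 0 0 0 0 0 0 0]
 [0 0 0 1 1 0 0 0 0 0 0 0]
 [0 0 0 1 1 0 0 0 0 0 0 0]]
side0 0.25
[[0 0 0 0 0 0 0 0 0 0 0 0]
 [0 0 0 0 0 0 0 0 0 0 0 0]
 [1 0 0 0 0 0 0 0 0 0 0 0]
 [1 0 0 0 0 0 0 0 0 0 0 0]
 [1 1 0 0 0 0 0 0 0 0 0 0]
 [1 1 0 0 0 0 0 0 0 0 0 0]
 [0 1 1 0 0 0 0 0 0 0 0 0]
 [0 0 1 0 0 0 0 0 0 0 0 0]
 [0 0 1 1 0 0 0 0 0 0 0 0]
 [0 0 0 1 1 1 1 0 0 0 0 0]
 [0 0 0 1 1 1 1 0 0 0 0 0]]
0.092 0.117 0.133 -0.016 0.021
0.098 0.1 0.145 -0.017 0.02
0.104 0.101 0.142 -0.014 0.017
0.11 0.111 0.14 -0.007 0.009
0.116 0.118 0.138 -0.009 0.013
0.122 0.109 0.134 -0.01 0.015
0.128 0.114 0.132 -0.01 0.013
0.134 0.128 0.129 -0.003 0.003
start tcp for roll [ 0.54295619 -0.02879651]
```

>>> arm_command --targets '[0,0,30,-180,-140,0,1,0,0,30,-180,-140,0,1,0,0,30,-180,-140,0,1,0,0,30,-180,-140,0,1,0,0,60,-355,-280,0,1,0,0,60,-355,-280,0,1,0,0,60,-355,-280,0,1,0,0,60,-355,-280,0,1,0,0,89.7,-531,-418,0,1,0,0,89.7,-531,-418,0,1,0,0,89.7,-531,-418,0,1,0,0,89.7,-531,-418,0,1,0,0,89.7,-531,-418,0,1,0,0,89.7,-531,-418,0,1,0,0,89.7,-531,-418,80,1,0,0,89.7,-531,-418,80,1,0,0,89.7,-531,-418,120,1,0,0,89.7,-531,-418,120,1,0,0,89.7,-531,-418,120,1,0,0,89.7,-531,-418,120,1]'

```text
time: 2.1
tool_pos: [0.548, -0.0292, 0.0881]
ee_rot: [3.137, -0.001, 1.279]
wrist_force: [0.3, 0.2, 0.5]
width: 0.0007
finger_force: 0.0
```

>>> arm_command --targets '[0,0,0,0,-1,20,1,0,0,0,0,-1,38,1,0,0,0,0,-1,38,1,0,0,0,0,-1,38,1]'

```text
time: 2.5
tool_pos: [0.5467, -0.0289, 0.0496]
ee_rot: [3.138, -0.001, 1.279]
wrist_force: [-0.2, -0.6, 0.7]
width: 0.0001
finger_force: 0.0
```

```bash
python3 - <<'E'
from h import *
s=snap('side','s1'); c=s['color'][150:250,260:385,::-1]; cv2.imwrite('pics/s1c.png',cv2.resize(c,None,fx=6,fy=6,interpolation=cv2.INTER_CUBIC))
o=robot.get_obs();print(o['tool_pos'],o['wrist_force'],o['time'])
E
```

```text
[ 0.54704747 -0.02892772  0.04993182] [-0.97530325  0.05764753 -0.21110239] 2.55
```

View pics/s1c.png

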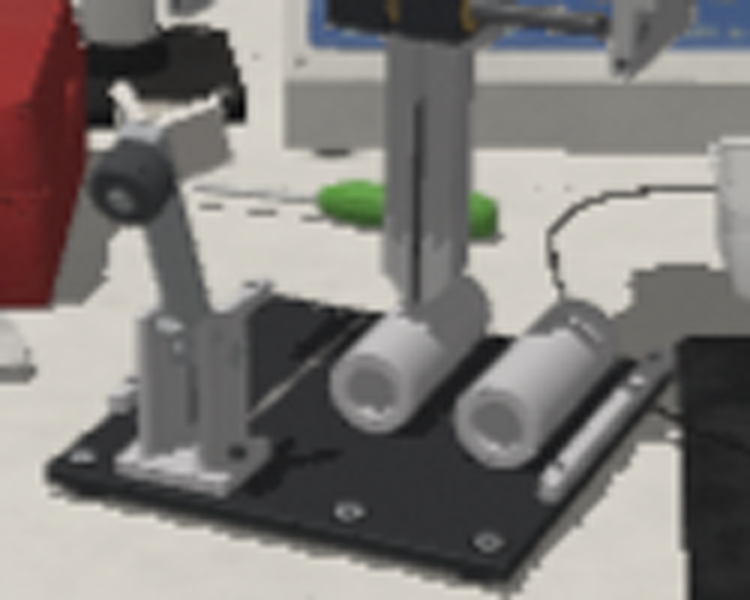

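The closed fingertips hang just above the back half of the sleeve (about crop 385–470, 300), clear of the waiting sleeve. Now I'll descend gently to contact.

>>> arm_command --targets '[0,0,0,0,0,4,1,0,0,0,0,0,7,1,0,0,0,0,0,8,1,0,0,0,0,0,8,1,0,0,0,0,0,8,1]'

```text
time: 3.05
tool_pos: [0.5469, -0.029, 0.0418]
ee_rot: [3.138, -0.001, 1.279]
wrist_force: [-0.5, -0.2, 6.6]
width: 0.0002
finger_force: 3.1
```

>>> arm_command --targets '[0,0,0,0,0,0.5,1,0,0,0,0,2,0.5,1,0,0,0,0,5,0.5,1,0,0,0,0,8,0.5,1,0,0,0,0,11,0.5,1,0,0,0,0,14,0.5,1,0,0,0,0,17,0.5,1,0,0,0,0,20,0.5,1,0,0,0,0,23,0.5,1,0,0,0,0,25,0.5,1,0,0,0,0,26,0.5,1,0,0,0,0,26,0.5,1]'

```text
time: 4.25
tool_pos: [0.5726, -0.0361, 0.0411]
ee_rot: [3.136, -0.002, 1.279]
wrist_force: [1.5, 1.1, 5.6]
width: 0.0004
finger_force: 2.7
```

```bash
cat > m.py <<'E'
from fit import *
import sys
x=np.load('fx.npy'); c,n=np.cos(x[2]),np.sin(x[2])
t=np.array(robot.get_obs()['tool_pos'])
print('tcp fix',((t[:2]-x[:2])@np.array([[c,-n],[n,c]])).round(4),t[2])
for nm in('top','side'):
    q=robot.snapshot(nm); P=pts(q)[q['range_z']>0]
    for x0 in(float(sys.argv[1]),-.0887):
        p,y,k=cyl(P,x[2],x[:2],x0); print(nm,(p+[y*p[1],0,0]).round(4),round(y,4),k)
E
python3 m.py -.026
```

```text
tcp fix [-0.0195 -0.0005] 0.041094553863401884
top [-0.0248 -0.0225  0.0281] -0.0214 77
top [-0.088  -0.0041  0.0281] 0.0058 160
side [-0.0257 -0.0391  0.0259] -0.001 398
side [-0.089   0.0005  0.0255] 0.0056 389
```

>>> arm_command --targets '[0,0,0,0,0,-3,1,0,0,0,0,0,-8,1,0,0,0,0,-13,-8,1,0,0,0,0,-13,-8,1,0,0,0,0,-13,-3,1,0,0,0,0,-13,-1,1,0,0,0,0,-13,0,1,0,0,0,0,-13,0,1,0,0,0,0,-11,0,1,0,0,0,0,-8,0,1,0,0,0,0,-5,0,1,0,0,0,0,-2,0,1,0,0,0,0,1,0,1,0,0,0,0,4,0,1,0,0,0,0,7,0,1,0,0,0,0,10,0,1,0,0,0,0,12,0,1,0,0,0,0,13,0,1,0,0,0,0,13,0,1]'

```text
time: 6.25
tool_pos: [0.5856, -0.0402, 0.041]
ee_rot: [3.136, -0.002, 1.279]
wrist_force: [1.5, 1.4, 6.5]
width: 0.0003
finger_force: 3.1
```

```bash
python3 m.py -.013
```

```text
tcp fix [-0.0059 -0.0006] 0.04103890472238153
top [-0.0118 -0.04    0.0281] -0.0013 83
top [-0.0885  0.0099  0.0286] 0.0248 33
side [-0.0121 -0.0322  0.026 ] -0.001 393
side [-0.089  -0.0018  0.0256] 0.0057 393
```

>>> arm_command --targets '[0,0,0,0,0,-3,1,0,0,0,0,0,-8,1,0,0,0,0,-13,-8,1,0,0,0,0,-13,-8,1,0,0,0,0,-13,-3,1,0,0,0,0,-13,-1,1,0,0,0,0,-13,0,1,0,0,0,0,-13,0,1,0,0,0,0,-11,0,1,0,0,0,0,-8,0,1,0,0,0,0,-5,0,1,0,0,0,0,-2,0,1,0,0,0,0,1,0,1,0,0,0,0,4,0,1,0,0,0,0,7,0,1,0,0,0,0,10,0,1,0,0,0,0,11.5,0,1,0,0,0,0,12,0,1,0,0,0,0,12,0,1]'

```text
time: 8.25
tool_pos: [0.5973, -0.0437, 0.0413]
ee_rot: [3.135, -0.002, 1.279]
wrist_force: [1.9, 0.8, 6.7]
width: 0.0006
finger_force: 3.5
```

```bash
python3 m.py 0.0
```

```text
tcp fix [ 0.0063 -0.0006] 0.04134100848386807
top [ 0.0004 -0.0597  0.0276] -0.0009 80Traceback (most recent call last):
  File "m.py", line 9, in <module>
    p,y,k=cyl(P,x[2],x[:2],x0); print(nm,(p+[y*p[1],0,0]).round(4),round(y,4),k)
          ~~~^^^^^^^^^^^^^^^^^
  File "fit.py", line 12, in cyl
    return r.x,np.percentile(g[:,1],[1,99]).mean(),len(F)
               ~~~~~~~~~~~~~^^^^^^^^^^^^^^^
    return _quantile_unchecked(
        a, q, axis, out, overwrite_input, method, keepdims, weights)
    return _ureduce(a,
                    func=_quantile_ureduce_func,
    ...<5 lines>...
                    overwrite_input=overwrite_input,
                    method=method)
    r = func(a, **kwargs)
    result = _quantile(arr,
                       quantiles=q,
    ...<2 lines>...
                       out=out,
                       weights=wgt)
    slices_having_nans = np.isnan(arr[-1, ...])
                                  ~~~^^^^^^^^^
IndexError: index -1 is out of bounds for axis 0 with size 0
```

>>> arm_command --targets '[0,0,0,0,1.0,0,1,0,0,0,0,1.5,0,1,0,0,0,0,1.5,0,1,0,0,0,0,1.5,-2,1,0,0,0,0,1.5,-8,1,0,0,0,0,1.5,-50,1,0,0,0,0,1.5,-100,1,0,0,0,0,1.5,-150,1,0,0,0,0,1.5,-150,1,0,0,0,50,-3,-150,1,0,0,0,100,-5,-150,1,0,0,0,160,-5,-150,1,0,0,0,160,-5,-150,1,0,0,0,160,-5,-150,1,0,0,0,160,-5,-150,1]'

```text
time: 9.8
tool_pos: [0.6351, 0.1102, 0.1881]
ee_rot: [-3.14, 0.002, 1.279]
wrist_force: [0.2, -0.0, -0.5]
width: 0.0004
finger_force: 0.0
```

```bash
python3 m.py 0.0; python3 - <<'E'
from h import *
s=snap('side','s2'); c=s['color'][120:250,245:385,::-1]; cv2.imwrite('pics/s2c.png',cv2.resize(c,None,fx=4.5,fy=4.5,interpolation=cv2.INTER_CUBIC))
s=snap('top','t2'); c=s['color'][135:245,265:370,::-1]; cv2.imwrite('pics/t2c.png',cv2.resize(c,None,fx=5.4,fy=5.4,interpolation=cv2.INTER_CUBIC))
E
```

```text
tcp fix [-0.0017  0.1576] 0.18814099352426292
top [ 0.0005 -0.0285  0.0279] -0.0006 410
top [-0.0885  0.0013  0.028 ] 0.0054 436
side [-0.     -0.0235  0.0256] -0.0002 347
side [-0.0889 -0.005   0.0254] 0.0061 396
```

View pics/s2c.png

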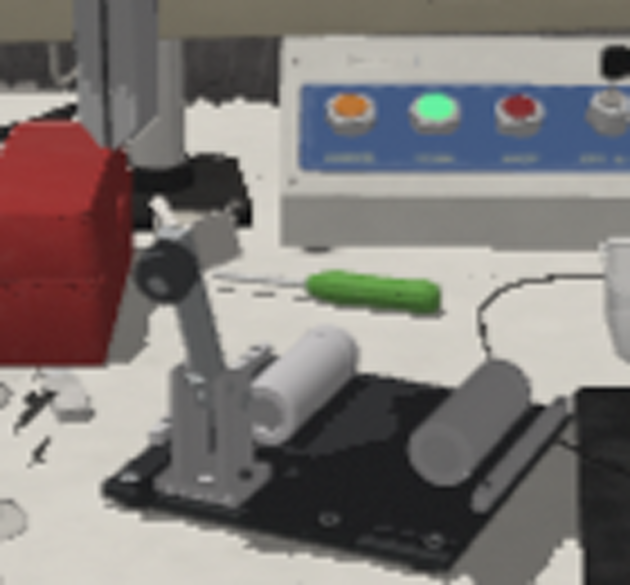

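View pics/t2c.png

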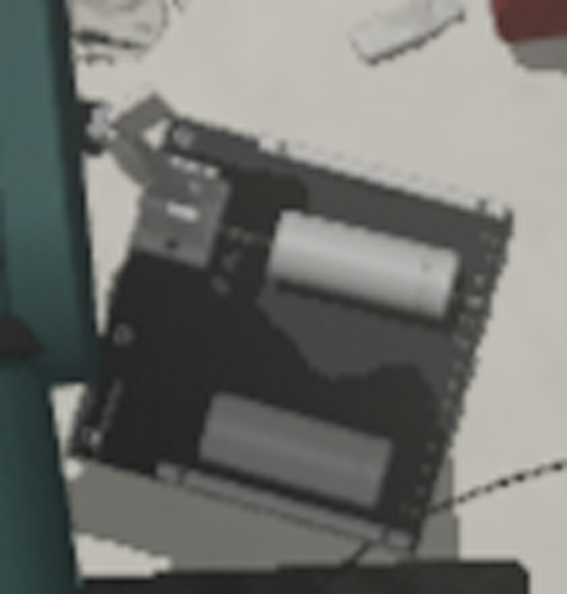

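Sleeve is on the line, about 0.25 mm against a line estimate of about 0.5 mm, and parallel to about 1.5°. The waiting sleeve has not moved and the fingers are behind the weight. Now I'll lower and push.

>>> arm_command --targets '[0,0,0,2,2.5,40,1,0,0,0,2,2.5,76,1,0,0,0,2,2.5,76,1,0,0,0,-8,2.5,76,1,0,0,0,-13,2.5,76,1,0,0,0,-18,2.5,76,1,0,0,0,-23,2.5,76,1,0,0,0,-28,2.5,76,1,0,0,0,-33,2.5,76,1,0,0,0,-38,2.5,76,1,0,0,0,-43,2.5,76,1,0,0,0,-48,2.5,76,1,0,0,0,-53,2.5,76,1,0,0,0,-57,2.5,76,1,0,0,0,-61,2.5,76,1,0,0,0,-65,2.5,76,1,0,0,0,-69,2.5,76,1,0,0,0,-72,2.5,76,1,0,0,0,-72,2.5,76,1]'

```text
time: 11.9
tool_pos: [0.617, 0.041, 0.1129]
ee_rot: [-3.141, 0.0, 1.279]
wrist_force: [0.3, 0.6, -1.4]
width: 0.0005
finger_force: 0.0
```

```bash
python3 - <<'E'
from h import *
s=snap('side','s3'); c=s['color'][120:250,245:385,::-1]; cv2.imwrite('pics/s3c.png',cv2.resize(c,None,fx=4.5,fy=4.5,interpolation=cv2.INTER_CUBIC))
E
```

```text
(no output)
```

View pics/s3c.png

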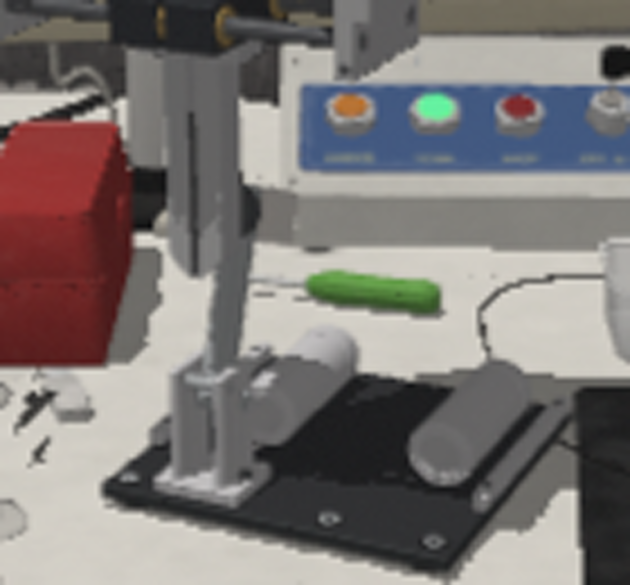

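The arm is near or past upright, just ahead of the fingers at (205,270). I'll wait for it to fall.

>>> arm_command --targets '[0,0,0,-4,0,0,1,0,0,0,-4,0,0,1,0,0,0,-4,0,0,1,0,0,0,-4,0,0,1,0,0,0,-4,0,0,1,0,0,0,-4,0,0,1,0,0,0,-4,0,0,1,0,0,0,-4,0,0,1,0,0,0,-4,0,0,1,0,0,0,-4,0,0,1,0,0,0,-4,0,0,1,0,0,0,-4,0,0,1,0,0,0,-4,0,0,1,0,0,0,-4,0,0,1,0,0,0,10,0,-40,1,0,0,0,30,0,-90,1,0,0,0,60,0,-90,1,0,0,0,60,0,-90,1,0,0,0,60,0,-90,1,0,0,0,60,0,-90,1]'

```text
time: 13.95
tool_pos: [0.6337, 0.0983, 0.2015]
ee_rot: [-3.139, 0.001, 1.279]
wrist_force: [0.5, 0.8, 0.0]
width: 0.0008
finger_force: 0.0
```

```bash
python3 m.py 0.0; python3 - <<'E'
from fit import *
s=snap('side','s4'); c=s['color'][120:250,245:385,::-1]; cv2.imwrite('pics/s4c.png',cv2.resize(c,None,fx=4.5,fy=4.5,interpolation=cv2.INTER_CUBIC))
E
```

```text
tcp fix [0.0004 0.1458] 0.20153223930944494
top [ 0.0014 -0.0167  0.0287] -0.0011 286
top [-0.0883  0.0054  0.0279] 0.0056 445
side [ 0.0012 -0.0163  0.0274] -0.0004 311
side [-0.0889 -0.0026  0.0254] 0.0057 392
```

View pics/s4c.png

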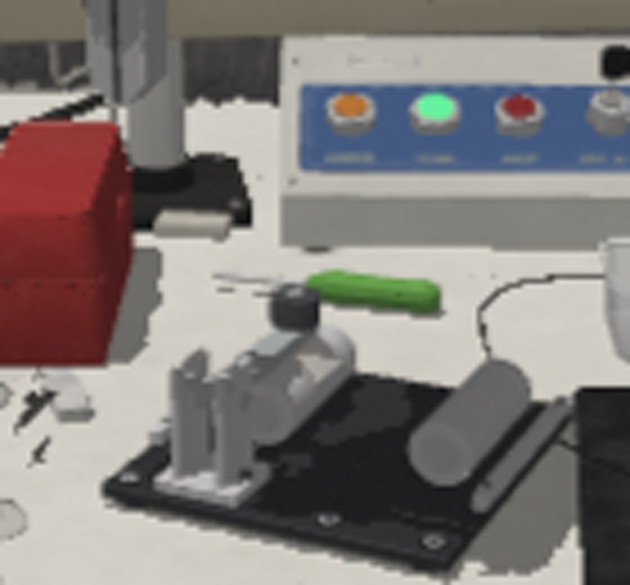

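The arm is down level with the V pad on the sleeve (pad at about (300,365), weight on top at (295,310)), and the gripper is clear. I'll let it settle briefly and hand in.

>>> arm_command --targets '[0,0,0,0,0,-10,1,0,0,0,0,0,-10,1,0,0,0,0,0,-10,1,0,0,0,0,0,-10,1,0,0,0,0,0,-10,1,0,0,0,0,0,-10,1,0,0,0,0,0,-10,1,0,0,0,0,0,-10,1]'

```text
time: 14.9
tool_pos: [0.6344, 0.0991, 0.2129]
ee_rot: [-3.141, -0.0, 1.279]
wrist_force: [0.3, -0.1, 0.0]
width: 0.0005
finger_force: 0.0
```

```bash
python3 m.py 0.001 | grep -v 088 ; python3 -c "
from bench import robot
print(robot.close_job())"
```

```text
tcp fix [0.0008 0.1468] 0.21287322204699236
top [ 0.0013 -0.0341  0.0285] -0.0019 288
side [ 0.0012 -0.0192  0.0275] -0.0002 314
the job is handed in; nothing more can be done
None
```

The job is handed in at about 15 s: by camera the sleeve was rolled to within about 1 mm of the line, the hold-down arm's V pad rests on it, the waiting sleeve has not moved and the gripper is clear; the judge's result was not shown to me.

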